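# Load the cake keeper and click its cover shut

## Robot

A 6-joint arm with a two-finger parallel gripper is mounted at the origin on the work surface; the furniture and walls round the work are solid. World frame = base frame: x ahead of the robot, y to its left, z up, the work surface at z = 0. Lengths are in m, angles in rad, forces in N, time in s.
With the tool pointing down it reaches from about 0.35 to 0.85 m from the base axis. Payload 8.1 kg.
Tool frame: the origin (TCP) lies at the very end of the fingers, on their centre line; the grasp point (between the pads) lies 19 mm behind it; z points along the fingers, y is the line along which they close (so a half turn about z gives the same grasp; the last joint's range is limited). The gripper opens to 93 mm and grips with 3 to 60 N. Pads are 15 mm wide; open, the fingers measure 128 mm over their backs; the gripper's body (75 mm by 188 mm) begins 65 mm behind the grasp point.
Start: joints at [1.229, 0.13, 1.488, -0, 1.523, -0.085], TCP at [0.152, 0.58, 0.219] pointing down, gripper open.
Joint ranges: [-2.96, 2.96], [-0.89, 2.26], [0.02, 2.5], [-1.34, 4.48], [0, 2.73], [-2.66, 2.66]. Speed limits (rad/s): [2.39, 2.39, 2.79, 3.14, 3.14, 3.14].

## Interface

Orientations are given as a rotation vector (axis times angle).
In Python, from plant import robot gives the robot as it stands.
- The arm moves only by the tool play_rows, never from a script. Its argument "deltas" is one flat list of numbers, 5 for each row, row after row: the shift along the tool's x, y, z in mm, then the turn about the tool's z in degrees, then the finger opening in mm, from 0 to 93. A call has 1 to 10 rows; each row shifts and turns the commanded pose from where the row before left it, along the tool's axes as they then stand; what a row does not reach is not made up. A row lasts 1/12 s, in which the tool goes at most 41.7 mm and 7.16 degrees, less where a joint would pass 70% of its speed; a pose out of reach is approached as far as the arm can. A call with a gripper value outside its range is refused whole. The fingers move at their own pace and stop on an object; "newtons" is the grip in N (left out, the last holds). Time passes only in rows, so rows that do not move let the fingers close. It gives the time, the measured TCP pose, the force, the opening and the grip force at its end, in the units of the state.
- robot.read_state(): the state, without advancing time (a new reading comes with each control period).
- robot.read_camera(name): name is "scene" or "top" or "wrist"; returns a dict with "pixels" (480x640x3 uint8, blue, green, red), "mtx" (3x3 intrinsics, pixels), "eye" and "rotation" of the camera in the world. Camera axes: x right, y up, looking along -z (the intrinsics and any distortion apply to the point x, -y, -z); pixel columns grow to the right and rows downward; lengths in m; the calibration is good to about 2 mm. A picture is of the moment at which its call begins. There is no depth.
- robot.close_job(): hands the job in; it is judged then, once.
The state is a dict: "t": time; "q": joint angles; "dq": joint speeds; "joint_torque": joint torques, N m; "tool_pos": TCP position; "orientation": TCP orientation; "force": force on the tool from outside, world axes, zero at the start; "wrist_torque": the same for the moment, N m; "opening": finger opening in m; "gripper_force": force on a finger pad.
Only numpy, scipy, OpenCV 4.12 (cv2) and the standard library are available. Lean on these libraries where they do the work, as an engineer would, in place of code of your own. Each camera call takes 0.05 s, during which the arm holds its last target. There are 200 camera calls.

## Task

One half-moon rice cake still lies on the table: lay it gently into the well of the metal cake keeper that already holds a half-moon cake, flat on the well's floor beside it and not on top. Then push the keeper's sliding cover along its rails over that well, all the way, until its spring catch clicks and holds it home. Leave the other cakes and things where they are.

Things in the scene. Friction and masses are not known exactly. Their poses are not given: they have to be found in the camera images.
- keeper: Low aluminium cake keeper fixed to the table, 170 mm (its x) by 344 mm (its y), rails 55 mm high. Origin: centre of its underside; y along its length, x across it, away from the robot, z up. Three bays along y: an open well at each end, a closed middle deck where the cover is parked. One well holds a half-moon cake, the other a persimmon-shaped one; which is which differs.
- well_plus (a point): Centre of the floor of the well at the keeper's +y end, 110 mm from the keeper's middle, 4 mm above the table. The well is 150 mm (keeper x -75 to 75) by 106 mm (keeper y 57 to 163) inside, its walls reach 44 mm above the table; the rails along both sides 55 mm.
- well_minus (a point): Centre of the floor of the well at the keeper's -y end; same sizes, mirrored.
- cover (a joint): Sliding steel cover, 157 mm (keeper x) by 110 mm (keeper y), top face 50 mm above the table. Value along keeper y: 0 parked in the middle (starts within 12 mm), +0.110 / -0.110 home against the stop over the +y / -y well. Slides with about 1 N; from |0.100| a spring catch resists (10 N at most), yields past |0.107|, then draws the cover home and holds it until pulled back with about 8 N.
- cover_grip (a point): Middle of the top edge, 80 mm above the table, of the black upright fin on the centre of the cover; the fin is 70 mm long across the slide (keeper x), 12 mm thick along it (keeper y), 30 mm tall; may be pushed on its side or pinched from above. Moves with the cover.
- moon_cake: The loose half-moon rice cake (long, with a pinched seam along it), rigid, 39 mm (its x) by 64 mm (its y, its long axis) by 23 mm high, about 30 g; origin at the centre of its underside. Lies on the table to the left of the kitchen scale and well left of the keeper, as the robot sees it.
- moon_in: A half-moon cake like it, 40 x 62 x 24 mm, long axis its y, origin at the centre of its underside, already in one of the wells, long axis roughly along the keeper's length, toward the far wall. Stays in that well.
- persimmon_in: Persimmon-shaped round cake with a leaf and stem on top, 50 x 48 x 41 mm, in the other well; origin at the centre of its underside. Leave it.
- oval_cake: Plain smooth oval cake without a seam, 41 x 58 x 23 mm, on the table in front of the kitchen scale; origin at the centre of its underside. Leave it.
- persimmon_out: Persimmon-shaped cake, 47 x 48 x 40 mm, on the table in front of the keeper. Origin at its underside. Leave it.
- bowl: Empty steel bowl, 154 mm across, 50 mm high, near left. Origin at its underside. Leave it.
- bamboo_stick: Bamboo modelling stick, 194 mm long, 8 mm high, lying at the back. Origin at its underside. Leave it.
- plunger_stamp: White plunger stamp, 46 mm wide, 43 mm high, near right. Origin at its underside. Leave it.

How it is judged:
On the way, in this order (a step that is already met when the one before it is completed fails the run):
1. the loose half-moon cake lies flat and released in the well that holds the other half-moon cake (((y of moon_in in the frame of keeper between 0.057 and 0.163 m and x of moon_in in the frame of keeper between -0.075 and 0.075 m and z of each of moon_in, moon_cake in the frame of keeper below 0.014 m and angle between each of moon_in, moon_cake's own z axis and vertical below 0.4 rad and y of moon_cake in the frame of keeper between 0.057 and 0.163 m and x of moon_cake in the frame of keeper between -0.075 and 0.075 m and contact force between the fingers and moon_cake below 0.05 N and linear speed of moon_cake below 0.02 m/s) or (y of moon_in in the frame of keeper between -0.163 and -0.057 m and x of moon_in in the frame of keeper between -0.075 and 0.075 m and z of each of moon_in, moon_cake in the frame of keeper below 0.014 m and angle between each of moon_in, moon_cake's own z axis and vertical below 0.4 rad and y of moon_cake in the frame of keeper between -0.163 and -0.057 m and x of moon_cake in the frame of keeper between -0.075 and 0.075 m and contact force between the fingers and moon_cake below 0.05 N and linear speed of moon_cake below 0.02 m/s))), for 0.2 s.
2. the cover is clicked home over that well ((((y of moon_in in the frame of keeper between 0.057 and 0.163 m and x of moon_in in the frame of keeper between -0.075 and 0.075 m and z of each of moon_in, moon_cake in the frame of keeper below 0.014 m and angle between each of moon_in, moon_cake's own z axis and vertical below 0.4 rad and y of moon_cake in the frame of keeper between 0.057 and 0.163 m and x of moon_cake in the frame of keeper between -0.075 and 0.075 m and contact force between the fingers and moon_cake below 0.05 N and linear speed of moon_cake below 0.02 m/s) and value of joint cover above 0.108 m) or ((y of moon_in in the frame of keeper between -0.163 and -0.057 m and x of moon_in in the frame of keeper between -0.075 and 0.075 m and z of each of moon_in, moon_cake in the frame of keeper below 0.014 m and angle between each of moon_in, moon_cake's own z axis and vertical below 0.4 rad and y of moon_cake in the frame of keeper between -0.163 and -0.057 m and x of moon_cake in the frame of keeper between -0.075 and 0.075 m and contact force between the fingers and moon_cake below 0.05 N and linear speed of moon_cake below 0.02 m/s) and value of joint cover below -0.108 m))), for 0.2 s.
At the end, for the whole second after the job is handed in: Both half-moon cakes lie in the same well, on its floor (undersides less than 14 mm above the table, tilted less than 0.4 rad), released and at rest, and the cover is home over that well (joint within 2 mm of its end, beyond the catch) ((((y of moon_in in the frame of keeper between 0.057 and 0.163 m and x of moon_in in the frame of keeper between -0.075 and 0.075 m and z of each of moon_in, moon_cake in the frame of keeper below 0.014 m and angle between each of moon_in, moon_cake's own z axis and vertical below 0.4 rad and y of moon_cake in the frame of keeper between 0.057 and 0.163 m and x of moon_cake in the frame of keeper between -0.075 and 0.075 m and contact force between the fingers and moon_cake below 0.05 N and linear speed of moon_cake below 0.02 m/s) and value of joint cover above 0.108 m) or ((y of moon_in in the frame of keeper between -0.163 and -0.057 m and x of moon_in in the frame of keeper between -0.075 and 0.075 m and z of each of moon_in, moon_cake in the frame of keeper below 0.014 m and angle between each of moon_in, moon_cake's own z axis and vertical below 0.4 rad and y of moon_cake in the frame of keeper between -0.163 and -0.057 m and x of moon_cake in the frame of keeper between -0.075 and 0.075 m and contact force between the fingers and moon_cake below 0.05 N and linear speed of moon_cake below 0.02 m/s) and value of joint cover below -0.108 m))); the robot touches nothing.
It fails at once if the cake is dropped into the well from more than about 25 mm instead of laid (horizontal distance between moon_cake and keeper below 0.18 m and z of moon_cake in the frame of keeper below 0.15 m and contact force between the fingers and moon_cake below 0.05 N and linear speed of moon_cake above 0.7 m/s).
It fails at once if a cake that was in the keeper is shifted by more than 30 mm (distance of any of moon_in, persimmon_in from where it was at the start of the episode above 0.03 m).
It fails at once if another thing on the table is shifted by more than 40 mm (distance of any of persimmon_out, oval_cake, bowl, bamboo_stick, plunger_stamp from where it was at the start of the episode above 0.04 m).
It also fails if it takes over 51 s, if anything falls off the work surface, if the arm or the gripper's body presses on something with over 40 N, if the wrist force passes 120 N, or if a joint passes its speed limit or range.

## Working session

There is one attempt and no reset: what is moved stays moved. The work goes in short steps, Python scripts to look and compute and a tool call to move; the robot and the scene stay as the last step left them, time stands still between calls to the robot, and variables do not carry over. Pictures are saved under pics/ and viewed, at most 10 in all, crops included, and the job is handed in when it is done.

Besides the shell and the picture viewer there is one more tool, called after "Emit:" by a JSON object that holds its "name" and its "arguments", one argument or row to a line. play_rows: Moves the arm, as the interface text tells. Its arguments: {"type":"object","properties":{"deltas":{"type":"array"},"newtons":{"type":"number"}},"required":["deltas"]}

```bash
mkdir -p pics; ls
cat > h.py <<'E'
import numpy as np, cv2
from plant import robot
def snap(n,f):
    c=robot.read_camera(n); cv2.imwrite('pics/'+f,c['pixels']); np.savez(f'pics/{f}.npz',**{k:np.array(v) for k,v in c.items()}); return c
def ray(c,u,v):
    d=np.linalg.inv(c['mtx'])@np.array([u,v,1.]); d=np.array([d[0],-d[1],-d[2]])
    return np.array(c['eye']),np.array(c['rotation'])@d
def hit(c,u,v,z):
    e,d=ray(c,u,v); return (e+d*(z-e[2])/d[2])[:2]
E
python3 - <<'E'
from h import *
for n in('top','scene'):
    c=snap(n,n+'0.png'); print(n,c.keys(),c['eye'],c['mtx'][0],np.round(c['rotation'],3))
print(robot.read_state())
E
```

```text
pics
top dict_keys(['pixels', 'mtx', 'eye', 'rotation']) [0.32446897 0.01545144 1.24341087] [542.11958563   0.         313.28543246] [ 0.159 -0.165 -1.631]
scene dict_keys(['pixels', 'mtx', 'eye', 'rotation']) [-0.17127288 -0.84174127  0.67676353] [486.24030649   0.         320.23275835] [ 1.042 -0.368 -0.656]
{'t': 0.1, 'q': array([ 1.22864048e+00,  1.31095265e-01,  1.48916223e+00, -2.21985956e-05,
        1.52301254e+00, -8.53976936e-02]), 'dq': array([ 0.00096296,  0.00021492, -0.00183343, -0.00010216,  0.00192822,
       -0.00087098]), 'joint_torque': array([ 5.82297143e-04, -5.61338139e+01, -4.93095303e+01,  7.69254332e-02,
        2.92326522e-02, -1.23041374e-05]), 'tool_pos': array([0.15217887, 0.57984606, 0.21769108]), 'orientation': array([-4.02163226e-01, -3.11540732e+00,  2.58196105e-03]), 'force': array([-0.03260121,  0.31188929, -0.61729991]), 'wrist_torque': array([-0.00187302,  0.03827414,  0.01674246]), 'gripper_force': 0.0, 'opening': 0.09365028905917452}
```

Rotation is a rotation vector; the helper needs Rodrigues.

```bash
sed -i "s/np.array(c\['rotation'\])@d/cv2.Rodrigues(np.array(c['rotation'],float))[0]@d/" h.py
```

```text
(no output)
```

View pics/top0.png

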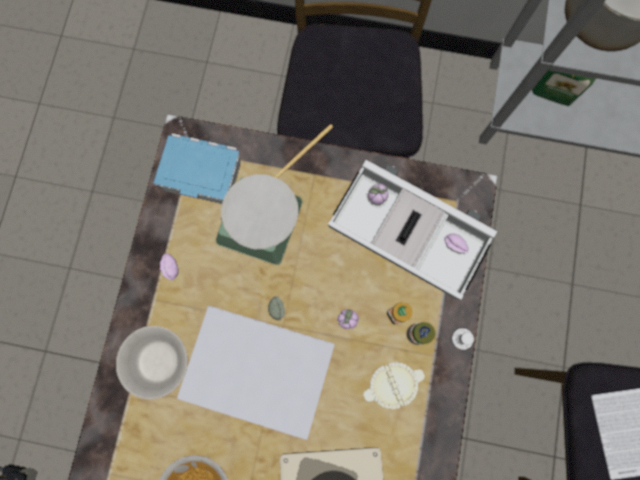

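View pics/scene0.png

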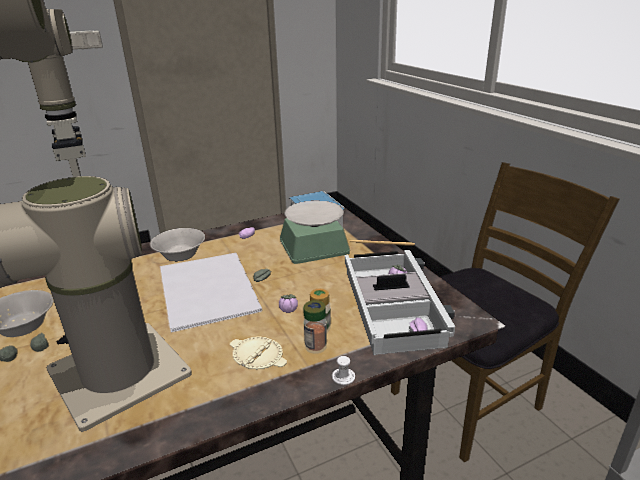

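The top view shows the loose pink half-moon at about (169,266). The keeper's corners are near (367,163), (495,232), (462,297) and (330,224), with the fin at (408,227). The other half-moon is at (456,243) in the right (-y) well and the persimmon at (377,195). The scene view agrees.

Run:
```python
from h import *
c=dict(np.load('pics/top0.png.npz')); im=c['pixels']
hsv=cv2.cvtColor(im,cv2.COLOR_BGR2HSV)
m=cv2.inRange(hsv,(130,25,60),(170,255,255)); m=cv2.morphologyEx(m,cv2.MORPH_CLOSE,np.ones((3,3)))
for k in cv2.findContours(m,0,2)[0]:
    if cv2.contourArea(k)<40: continue
    p=np.array([hit(c,u,v,.012) for u,v in k[:,0,:]+0.]) .astype(np.float32)
    r=cv2.minAreaRect(p*1000); mo=cv2.moments(k)
    d=np.linalg.eigh(np.cov(p.T))[1][:,1]
    print(cv2.boundingRect(k),np.round(r[0]),np.round(r[1]),r[2],'ax',np.round(np.degrees(np.arctan2(d[1],d[0])),1), hit(c,mo['m10']/mo['m00'],mo['m01']/mo['m00'],.012))
print('keeper', [np.round(hit(c,u,v,.055),3) for u,v in[(367,163),(495,232),(462,297),(330,224)]])
# fin
b=cv2.inRange(hsv,(0,0,0),(180,255,50)); b[:, :390]=0;b[:,430:]=0;b[:205]=0;b[250:]=0
ks=max(cv2.findContours(b,0,2)[0],key=cv2.contourArea); 
r=cv2.minAreaRect(ks); print('fin px',r,'at z.08',hit(c,*r[0],.08),'bp',[np.round(hit(c,u,v,.08),3) for u,v in cv2.boxPoints(r)])
cv2.imwrite('pics/crop.png',cv2.resize(im[140:310,310:510],None,fx=4,fy=3.5,interpolation=cv2.INTER_CUBIC))
```

```text
(338, 310, 20, 19) [385. -61.] [43. 39.] 73.70035552978516 ax 79.2 [ 0.3826241  -0.06207087]
(159, 253, 19, 27) [533. 341.] [57. 43.] 42.319610595703125 ax -169.4 [0.53338283 0.34026477]
(445, 234, 23, 19) [ 542. -327.] [55. 34.] 39.132667541503906 ax 56.9 [ 0.5433498  -0.32591918]
(369, 192, 19, 12) [ 663. -156.] [43. 26.] 89.6332015991211 ax 88.1 [ 0.66306479 -0.1551317 ]
keeper [array([ 0.735, -0.132]), array([ 0.554, -0.404]), array([ 0.415, -0.312]), array([ 0.597, -0.036])]
fin px ((408.2461853027344, 227.06922912597656), (6.945944309234619, 32.37306594848633), 29.744882583618164) at z.08 [ 0.57317544 -0.20639047] bp [array([ 0.547, -0.179]), array([ 0.608, -0.221]), array([ 0.599, -0.234]), array([ 0.539, -0.192])]
```

View pics/crop.png

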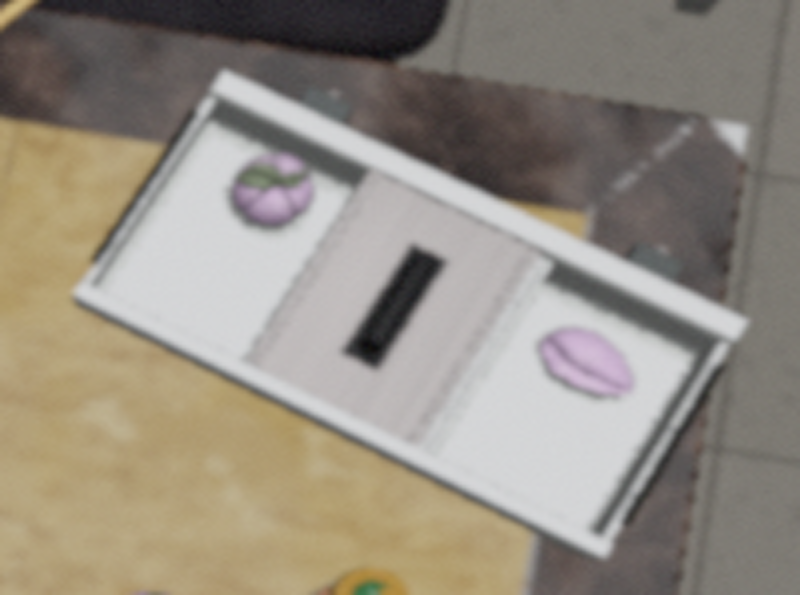

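The crop shows the cover in the middle, the persimmon in the +y well and moon_in in the -y well towards the far wall. Next I'll move over the loose cake and look with the wrist camera.

Emit:
{"name": "play_rows", "arguments": {
  "deltas": [-27,-8.5,0,0,93,-27,-8.5,0,0,93,-27,-8.5,0,0,93,-27,-8.5,0,0,93,-27,-8.5,0,0,93,-27,-8.5,0,0,93,-27,-8.5,0,0,93,-27,-8.5,0,0,93]
}}

```text
t: 0.77
tool_pos: [0.3448, 0.4586, 0.2181]
orientation: [-0.402, -3.115, 0.001]
force: [0.4, -0.1, -0.1]
opening: 0.0929
gripper_force: 0.0
```

Emit:
{"name": "play_rows", "arguments": {
  "deltas": [-27,-8.5,0,0,93,-27,-8.5,0,0,93,-27,-8.5,0,0,93,-27,-8.5,0,0,93,-27,-8.5,0,0,93,-27,-8.5,0,0,93,-27,-8.5,0,0,93,-27,-8.5,0,0,93,0,0,0,0,93,0,0,0,0,93]
}}

```text
t: 1.6
tool_pos: [0.5363, 0.3379, 0.2177]
orientation: [-0.406, -3.114, 0.001]
force: [-0.3, -0.1, -0.0]
opening: 0.0933
gripper_force: 0.0
```

```bash
cat >> h.py <<'E'
def tool():
    s=robot.read_state(); return s['tool_pos'],cv2.Rodrigues(np.array(s['orientation']))[0]
def go(x,y,z):
    p,R=tool(); return np.round(1000*R.T@(np.array([x,y,z])-p),1)
def pink(c,z):
    hsv=cv2.cvtColor(c['pixels'],cv2.COLOR_BGR2HSV)
    m=cv2.morphologyEx(cv2.inRange(hsv,(130,25,50),(170,255,255)),cv2.MORPH_CLOSE,np.ones((5,5)))
    for k in cv2.findContours(m,0,2)[0]:
        if cv2.contourArea(k)<300: continue
        p=np.array([hit(c,u,v,z) for u,v in k[:,0,:]+0.]); q=(p*1e5).astype(np.int32); mo=cv2.moments(q)
        a=.5*np.degrees(np.arctan2(2*mo['mu11'],mo['mu20']-mo['mu02']))
        r=cv2.minAreaRect((p*1000).astype(np.float32))
        print(cv2.boundingRect(k),'cen',np.round([mo['m10']/mo['m00']/1e5,mo['m01']/mo['m00']/1e5],4),'axis',round(a,1),'rect',np.round(r[0]),np.round(r[1]),round(r[2],1))
E
python3 - <<'E'
from h import *
p,R=tool(); print(p,np.round(R,3),robot.read_state()['q'])
c=snap('wrist','w1.png'); print(c['eye']); pink(c,.012)
E
```

```text
[0.5363007  0.33785902 0.21767525] [[-0.967  0.256 -0.001]
 [ 0.256  0.967 -0.001]
 [ 0.001 -0.001 -1.   ]] [ 4.81272123e-01  2.23335309e-01  1.38604512e+00  6.11969507e-05
  1.53375808e+00 -8.30242907e-01]
[0.46793141 0.35620292 0.38421491]
(300, 185, 42, 53) cen [0.53   0.3417] axis 15.1 rect [530. 342.] [61. 37.] 23.7
```

View pics/w1.png

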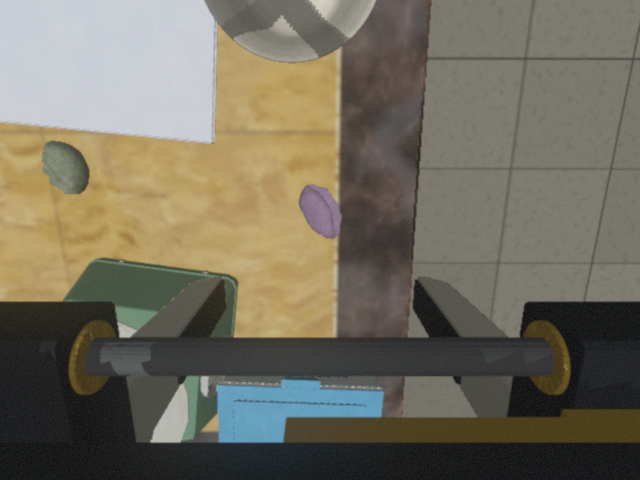

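The wrist picture shows the loose cake at about (320,211), with its long axis at about 15° in the world frame. I'll turn so the fingers close across its width.

Emit:
{"name": "play_rows", "arguments": {
  "deltas": [0,0,0,-6,93,0,0,0,-6,93,0,0,0,-6,93,0,0,0,-6,93,0,0,0,-6,93,0,0,0,0,93,0,0,0,0,93]
}}

```text
t: 2.23
tool_pos: [0.5346, 0.34, 0.2186]
orientation: [0.415, -3.114, -0.0]
force: [-0.1, -0.4, -0.1]
opening: 0.0931
gripper_force: 0.0
```

Run:
```python
from h import *
p,R=tool(); print(p,np.degrees(np.arctan2(R[1,1],R[0,1])))
c=snap('wrist','w2.png'); pink(c,.012); pink(dict(np.load('pics/top0.png.npz')),.012)
print(go(.530,.3417,.005))
c=dict(np.load('pics/top0.png.npz'))
P=np.array([hit(c,310+x/4,140+y/3.5,.055) for x,y in[(222,70),(748,322),(607,557),(75,292)]]);print(P,P.mean(0))
for i in range(4):
    d=P[i]-P[i-1];print(np.hypot(*d),np.degrees(np.arctan2(d[1],d[0])))
```

```text
[0.53464506 0.33995065 0.21856549] 105.18183125517298
(304, 185, 36, 58) cen [0.5301 0.3415] axis 15.6 rect [530. 342.] [61. 37.] 15.3
(155, 253, 23, 27) cen [0.5336 0.3404] axis 21.2 rect [533. 341.] [63. 40.] 26.4
[  4.1   3.1 213.6]
[[ 0.74292509 -0.12901521]
 [ 0.55391557 -0.40827083]
 [ 0.41002158 -0.31127707]
 [ 0.59887274 -0.03365087]] [ 0.57643375 -0.2205535 ]
0.17275831869986089 -33.5050235330477
0.33720661688802545 -124.09145252187555
0.173531748819941 146.01750760610298
0.3357693646081859 55.775078478709304
```

Emit:
{"name": "play_rows", "arguments": {
  "deltas": [1,0.7,25,0,93,1,0.7,25,0,93,1,0.7,25,0,93,1,1,25,0,93,0,0,25,0,93,0,0,25,0,93,0,0,20,0,93,0,0,15,0,93,0,0,14,0,93]
}}

```text
t: 3.03
tool_pos: [0.5301, 0.341, 0.018]
orientation: [0.414, -3.113, 0.001]
force: [-0.3, -0.1, 0.3]
opening: 0.093
gripper_force: 0.0
```

Emit:
{"name": "play_rows", "arguments": {
  "deltas": [0,0,7,0,93,0,0,4,0,93,0,0,3,0,93,0,0,0,0,30,0,0,0,0,30,0,0,0,0,30,0,0,0,0,30,0,0,0,0,30,0,0,0,0,30],
  "newtons": 10
}}

```text
t: 3.78
tool_pos: [0.5312, 0.3411, 0.0061]
orientation: [-0.418, 3.113, 0.0]
force: [-1.1, -1.1, 0.8]
opening: 0.0579
gripper_force: 0.0
```

Emit:
{"name": "play_rows", "arguments": {
  "deltas": [0,0,0,0,30,0,0,0,0,30,0,0,0,0,30,0,0,0,0,30,0,0,0,0,30,0,0,0,0,30]
}}

```text
t: 4.28
tool_pos: [0.531, 0.341, 0.0056]
orientation: [0.418, -3.114, 0.0]
force: [0.6, 0.5, 0.0]
opening: 0.0374
gripper_force: 10.0
```

Gripped at 37 mm. I'll lift and check that it holds.

Emit:
{"name": "play_rows", "arguments": {
  "deltas": [0,0,-10,0,30,0,0,-20,0,30,0,0,-25,0,30,0,0,-25,0,30,0,0,-25,0,30,0,0,-25,0,30,0,0,-25,0,30,0,0,-25,0,30,0,0,-25,0,30,0,0,-10,0,30]
}}

```text
t: 5.12
tool_pos: [0.5324, 0.3419, 0.2261]
orientation: [-0.417, 3.108, 0.004]
force: [1.1, -0.6, 0.2]
opening: 0.0374
gripper_force: 10.0
```

Run:
```python
from h import *
c=snap('wrist','w3.png'); p,R=tool(); print(p, robot.read_state()['opening'])
pink(c,p[2]+.008)
th=np.radians(-34);X=np.array([np.cos(th),np.sin(th)]);Y=np.array([-X[1],X[0]]);C=np.array([.5764,-.2205])
w=C-.110*Y-.033*X; print('target',w,go(*w,p[2]))
t=dict(np.load('pics/top0.png.npz'))
m=hit(t,456.5,243.5,.016)-C; print('moon_in',m@X,m@Y)
```

```text
[0.5328722  0.34209139 0.22670764] 0.03735316351751237
(20, 377, 55, 65) cen [0.6298 0.2232] axis 24.3 rect [627. 223.] [39. 22.] 15.4
(277, 234, 87, 108) cen [0.527 0.341] axis 14.2 rect [527. 342.] [55. 39.] 7.0
target [ 0.48753054 -0.29324077] [ 211.3 -600.9   -2.6]
moon_in 0.029184152277444083 -0.10698532062562047
```

View pics/w3.png

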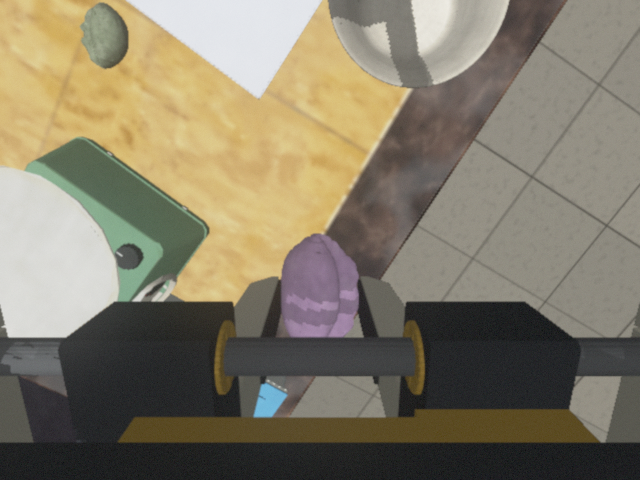

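The cake is held between the fingers, seam up and centred, at about (320,285). I'll carry it to above the well.

Emit:
{"name": "play_rows", "arguments": {
  "deltas": [4,-11,0,0,30,8,-22,0,0,30,11,-31,0,0,30,11,-31,0,0,30,11,-31,0,0,30,11,-31,0,0,30,11,-31,0,0,30,11,-31,0,0,30,11,-31,0,0,30,11,-31,0,0,30]
}}

```text
t: 6.0
tool_pos: [0.5065, 0.0415, 0.2179]
orientation: [0.417, -3.11, -0.001]
force: [0.5, 0.2, 1.0]
opening: 0.0371
gripper_force: 10.0
```

Emit:
{"name": "play_rows", "arguments": {
  "deltas": [11,-31,0,0,30,11,-31,0,0,30,11,-31,0,0,30,11,-31,0,0,30,11,-31,0,0,30,11,-31,0,0,30,11,-31,0,0,30,11,-31,0,0,30,11,-31,0,0,30,8,-22,0,0,30]
}}

```text
t: 6.83
tool_pos: [0.4823, -0.2773, 0.2177]
orientation: [0.415, -3.111, -0.003]
force: [0.0, 0.8, -0.1]
opening: 0.0372
gripper_force: 10.0
```

Emit:
{"name": "play_rows", "arguments": {
  "deltas": [0,0,0,6,30,0,0,0,6,30,0,0,0,6,30,0,0,0,6,30,0,0,0,6,30,0,0,0,6,30,0,0,0,6,30,0,0,0,7,30,0,0,0,0,30,0,0,0,0,30]
}}

```text
t: 7.67
tool_pos: [0.4834, -0.2746, 0.2185]
orientation: [-0.905, -3.005, -0.001]
force: [0.2, -0.4, -0.4]
opening: 0.037
gripper_force: 10.0
```

Run:
```python
from h import *
c=snap('wrist','w4.png'); p,R=tool(); print(p,np.degrees(np.arctan2(R[1,1],R[0,1])), robot.read_state()['opening'])
pink(c,.016); print(go(.4875,-.2932,.1))
```

```text
[ 0.48370374 -0.27473375  0.21894903] 56.52085386234672 0.037492716453037804
(574, 376, 43, 45) cen [ 0.8443 -0.1265] axis -30.1 rect [ 841. -125.] [43. 63.] 46.6
(483, 276, 47, 27) cen [ 0.6621 -0.1487] axis 62.9 rect [ 662. -146.] [50. 30.] 56.6
(276, 234, 85, 109) cen [ 0.5515 -0.3205] axis -33.5 rect [ 549. -319.] [ 93. 126.] 55.0
(0, 113, 54, 116) cen [ 0.2814 -0.5053] axis -42.0 rect [ 285. -499.] [ 53. 117.] 44.1
(432, 0, 50, 28) cen [ 0.3902 -0.0708] axis 42.7 rect [393. -66.] [45. 22.] 56.6
[-13.7 -13.3 118.9]
```

View pics/w4.png

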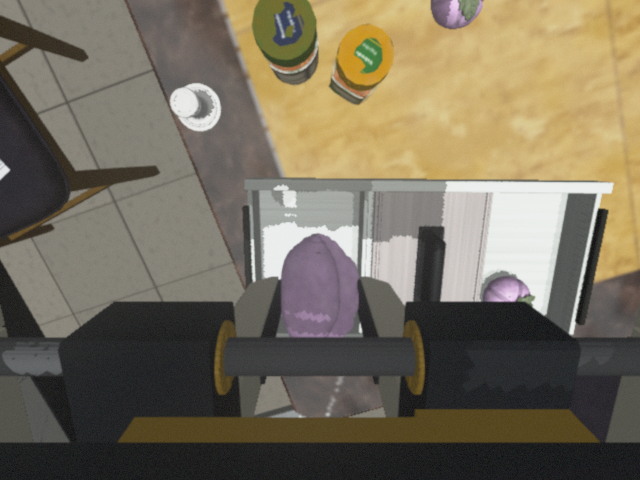

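The wrist picture shows the near rail's top edge from (245,180) to (613,182), the well's end wall at column 258 and the divider at column 362. I'll use these to refine the keeper pose.

Run:
```python
from h import *
c=dict(np.load('pics/w4.png.npz')); 
th=np.radians(-34);X=np.array([np.cos(th),np.sin(th)]);Y=np.array([-X[1],X[0]]);C=np.array([.5764,-.2205])
for n,u,v,z in[('nearL',245,180,.055),('nearR',613,181,.055),('railinL',262,190,.055),('endwall',258,230,.044),('div',362,230,.044),('fin',430,228,.08),('persim',506,292,.03)]:
    h=hit(c,u,v,z); d=h-C; print(n,h,np.round([d@X*1000,d@Y*1000],1))
a=hit(c,245,180,.055);b=hit(c,613,181,.055);print(np.degrees(np.arctan2(*(b-a)[::-1])))
p,R=tool(); d=p[:2]-C; print('tool',d@X,d@Y)
```

```text
nearL [ 0.41020311 -0.30703455] [ -89.4 -164.7]
nearR [ 0.59497208 -0.02878509] [-91.8 169.3]
railinL [ 0.42603786 -0.29944088] [ -80.5 -149.5]
endwall [ 0.45536449 -0.32736626] [ -40.6 -156.3]
div [ 0.51097754 -0.24313057] [-41.6 -55.3]
fin [ 0.53282554 -0.19225   ] [-51.9  -0.9]
persim [ 0.65549933 -0.15169489] [ 27.1 101.3]
56.41422028402807
tool -0.04652155753420955 -0.09679690707900873
```

Run:
```python
from h import *
th=np.radians(-33.8);X=np.array([np.cos(th),np.sin(th)]);Y=np.array([-X[1],X[0]]);C=np.array([.5764,-.2205])
w=C-.107*Y-.034*X; print(w,go(*w,.01))
```

```text
[ 0.4886229  -0.29050129] [-13.3 -10.4 208.9]
```

Emit:
{"name": "play_rows", "arguments": {
  "deltas": [-6,-5,15,0,30,-7,-5,20,0,30,0,0,20,0,30,0,0,20,0,30,0,0,20,0,30,0,0,15,0,30,0,0,10,0,30,0,0,0,0,30,0,0,0,0,30]
}}

```text
t: 8.47
tool_pos: [0.4896, -0.2903, 0.1003]
orientation: [-0.909, -3.006, -0.001]
force: [0.4, -0.4, 0.3]
opening: 0.0377
gripper_force: 10.0
```

Run:
```python
from h import *
c=snap('wrist','w5.png'); s=snap('scene','s5.png'); p,R=tool(); print(p,go(.4886,-.2905,.0096),robot.read_state()['force'])
a=c['pixels'][100:400,120:540]; b=s['pixels'][230:380,320:470]
cv2.imwrite('pics/v5.png',np.hstack([cv2.resize(a,(420,500)),cv2.resize(b,(380,500),interpolation=cv2.INTER_CUBIC)]))
```

```text
[ 0.49065512 -0.29098939  0.10191672] [ 2.1 -0.7 92.3] [0.77274287 0.46002103 0.08079932]
```

View pics/v5.png

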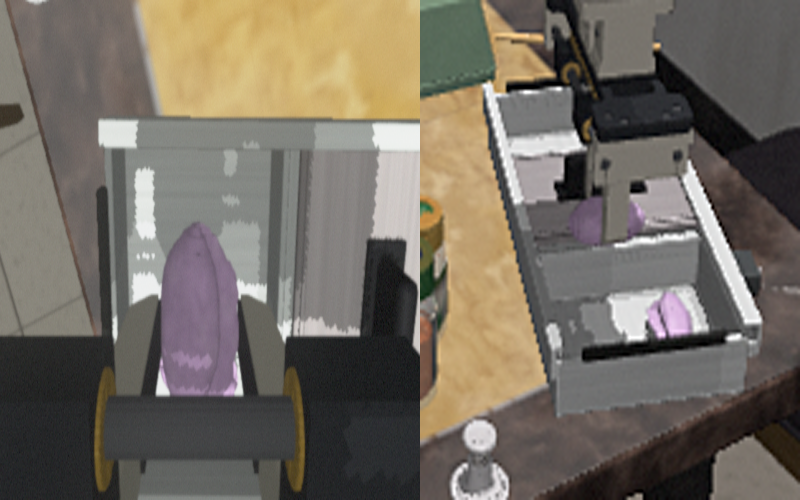

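The cake is centred in the bay (column 200, walls at 122 and 275), clear of the near rail, and moon_in lies on the far side. Lowering.

Emit:
{"name": "play_rows", "arguments": {
  "deltas": [1,0,12,0,30,1,0,14,0,30,0,0,14,0,30,0,0,14,0,30,0,0,12,0,30,0,0,8,0,30,0,0,6,0,30,0,0,4,0,30,0,0,2,0,30,0,0,0,0,30]
}}

```text
t: 9.4
tool_pos: [0.4884, -0.2894, 0.0146]
orientation: [0.911, 3.007, -0.0]
force: [0.2, -0.0, -0.6]
opening: 0.0374
gripper_force: 10.0
```

Emit:
{"name": "play_rows", "arguments": {
  "deltas": [0,0,2,0,30,0,0,2,0,30,0,0,1,0,30,0,0,0,0,30,0,0,0,0,30]
}}

```text
t: 9.82
tool_pos: [0.4884, -0.2895, 0.0098]
orientation: [0.911, 3.006, -0.0]
force: [-0.3, -0.9, 0.1]
opening: 0.0371
gripper_force: 10.0
```

Emit:
{"name": "play_rows", "arguments": {
  "deltas": [0,0,0.5,0,37,0,0,0,0,42,0,0,0,0,47,0,0,0,0,52,0,0,0,0,54,0,0,0,0,54,0,0,0,0,54,0,0,0,0,54]
}}

```text
t: 10.48
tool_pos: [0.4883, -0.2894, 0.0091]
orientation: [-0.911, -3.007, -0.0]
force: [0.4, 1.0, -0.1]
opening: 0.0543
gripper_force: 0.0
```

Emit:
{"name": "play_rows", "arguments": {
  "deltas": [0,0,-5,0,54,0,0,-10,0,54,0,0,-20,0,54,0,0,-25,0,54,0,0,-25,0,54,0,0,-25,0,54,0,0,-25,0,54,0,0,-15,0,54,0,0,0,0,54]
}}

```text
t: 11.23
tool_pos: [0.4907, -0.2911, 0.1651]
orientation: [0.909, 2.999, -0.004]
force: [0.6, -0.5, 0.5]
opening: 0.0542
gripper_force: 0.0
```

Run:
```python
from h import *
p,R=tool(); print(p)
c=snap('wrist','w6.png'); s=snap('scene','s6.png'); pink(c,.016)
a=c['pixels'][100:400,120:540]; b=s['pixels'][230:380,320:470]
cv2.imwrite('pics/v6.png',np.hstack([cv2.resize(a,(420,500)),cv2.resize(b,(380,500),interpolation=cv2.INTER_CUBIC)]))
```

```text
[ 0.49071631 -0.29106618  0.165129  ]
(521, 278, 55, 26) cen [ 0.6611 -0.1457] axis 51.9 rect [ 661. -144.] [51. 25.] 54.4
(287, 272, 64, 37) cen [ 0.5407 -0.3235] axis 49.9 rect [ 540. -325.] [59. 36.] 56.4
(299, 189, 42, 69) cen [ 0.4868 -0.289 ] axis -35.2 rect [ 488. -289.] [37. 62.] 56.4
(0, 162, 29, 50) cen [ 0.3099 -0.4951] axis -67.6 rect [ 315. -494.] [24. 44.] 43.3
```

View pics/v6.png

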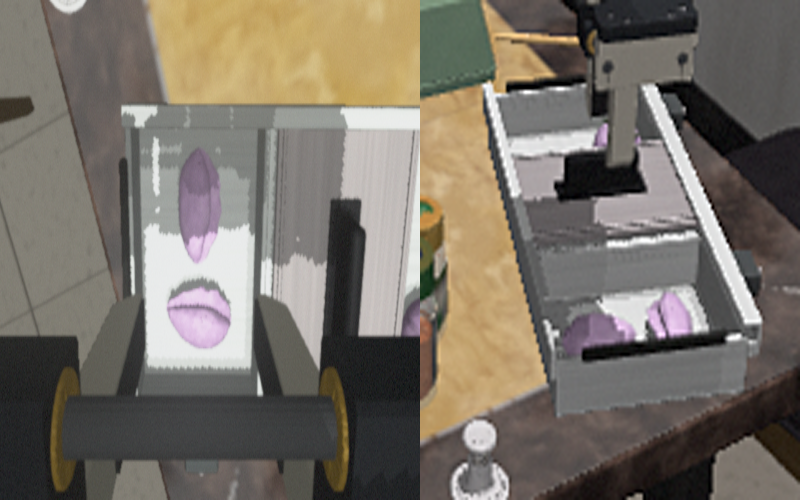

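Both half-moons lie flat side by side in the well: the new one at about (200,205) and moon_in at (198,310) in the left panel. Next I'll pinch the cover's fin.

Run:
```python
from h import *
print(go(.575,-.2065,.058))
```

```text
[-25.3 117.1 102.3]
```

Emit:
{"name": "play_rows", "arguments": {
  "deltas": [-4,17,0,0,54,-4,20,0,0,54,-4,20,0,0,54,-4,20,0,0,54,-4,20,0,0,54,-5,20,0,0,54,0,0,0,0,54,0,0,20,0,54,0,0,15,0,54]
}}

```text
t: 12.08
tool_pos: [0.5736, -0.2057, 0.1225]
orientation: [-0.909, -3.006, 0.0]
force: [-0.6, -0.0, -1.2]
opening: 0.0541
gripper_force: 0.0
```

Run:
```python
from h import *
p,R=tool(); print(p,go(.575,-.2065,.058),np.degrees(np.arctan2(R[1,1],R[0,1])))
c=snap('wrist','w7.png'); cv2.imwrite('pics/v7.png',c['pixels'][150:,100:560])
```

```text
[ 0.57363958 -0.20570079  0.12245863] [-1.6  0.1 64.5] 56.33987530977827
```

View pics/v7.png

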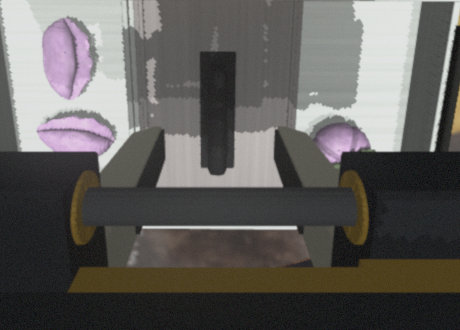

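The fin at column 218 sits midway between the fingers (163 and 275). I'll descend and pinch.

Emit:
{"name": "play_rows", "arguments": {
  "deltas": [0,0,15,0,54,0,0,15,0,54,0,0,15,0,54,0,0,10,0,54,0,0,6,0,54,0,0,0,0,54,0,0,0,0,5,0,0,0,0,5,0,0,0,0,5,0,0,0,0,5],
  "newtons": 30
}}

```text
t: 12.97
tool_pos: [0.5748, -0.2062, 0.0642]
orientation: [0.91, 3.005, -0.0]
force: [-0.8, 0.3, -0.1]
opening: 0.032
gripper_force: 0.0
```

Emit:
{"name": "play_rows", "arguments": {
  "deltas": [0,0,0,0,5,0,0,0,0,5,0,0,0,0,5,0,0,0,0,5,0,0,0,0,5,0,0,0,0,5]
}}

```text
t: 13.47
tool_pos: [0.5742, -0.206, 0.0634]
orientation: [0.911, 3.006, -0.0]
force: [-1.4, -1.1, 3.6]
opening: 0.012
gripper_force: 30.0
```

Pinched. I'll slide the cover in the -y direction.

Emit:
{"name": "play_rows", "arguments": {
  "deltas": [0,-6,0,0,5,0,-12,0,0,5,0,-14,0,0,5,0,-14,0,0,5,0,-14,0,0,5,0,-14,0,0,5,0,-12,0,0,5,0,-8,0,0,5,0,0,0,0,5]
}}

```text
t: 14.22
tool_pos: [0.5197, -0.2869, 0.0634]
orientation: [-0.914, -3.005, 0.002]
force: [-2.6, 1.3, 6.5]
opening: 0.0119
gripper_force: 30.0
```

Emit:
{"name": "play_rows", "arguments": {
  "deltas": [0,-5,0,0,5,0,-5,0,0,5,0,-5,0,0,5,0,-3,0,0,5,0,0,0,0,5,0,0,0,0,5]
}}

```text
t: 14.72
tool_pos: [0.5107, -0.3001, 0.0634]
orientation: [-0.912, -3.005, -0.0]
force: [-3.3, 2.5, 6.4]
opening: 0.0115
gripper_force: 30.0
```

Run:
```python
from h import *
p,R=tool();s=robot.read_state(); print(p,s['force'],R.T@s['force'],(R.T@(p-[.5742,-.206,.0634]))*1000)
```

```text
[ 0.51066178 -0.30009326  0.06335155] [-3.27931103  2.49114918  6.42538454] [ 4.11598974  0.24729574 -6.42205144] [ 5.12448937e-01 -1.13535823e+02  5.95464263e-02]
```

Emit:
{"name": "play_rows", "arguments": {
  "deltas": [0,-2,0,0,5,0,-2,0,0,5,0,0,0,0,5]
}}

```text
t: 14.97
tool_pos: [0.5082, -0.3039, 0.0634]
orientation: [-0.912, -3.005, 0.001]
force: [-4.9, -0.9, 5.9]
opening: 0.0117
gripper_force: 30.0
```

Emit:
{"name": "play_rows", "arguments": {
  "deltas": [0,-2,0,0,5,0,-2,0,0,5,0,0,0,0,5]
}}

```text
t: 15.22
tool_pos: [0.5077, -0.3045, 0.0634]
orientation: [0.912, 3.006, 0.007]
force: [5.4, 12.6, 6.7]
opening: 0.012
gripper_force: 30.0
```

Run:
```python
from h import *
p,R=tool();s=robot.read_state(); print(p,R.T@s['force'],(R.T@(p-[.5742,-.206,.0634]))*1000)
```

```text
[ 0.50774989 -0.30452649  0.06335928] [ 2.52564189 13.48883274 -6.66801266] [   0.51588593 -118.83855009   -0.47031068]
```

Emit:
{"name": "play_rows", "arguments": {
  "deltas": [0,-1.5,0,0,5,0,0,0,0,5]
}}

```text
t: 15.38
tool_pos: [0.5077, -0.3046, 0.0633]
orientation: [0.911, 3.005, 0.009]
force: [8.2, 18.5, 6.7]
opening: 0.0113
gripper_force: 30.0
```

Run:
```python
from h import *
p,R=tool();s=robot.read_state(); print(p,R.T@s['force'],(R.T@(p-[.5742,-.206,.0634]))*1000)
```

```text
[ 0.50770374 -0.30455783  0.06333431] [ 3.46135279 19.92417924 -6.55870636] [   0.60971339 -118.88900654   -0.65989199]
```

The cover is at a hard stop: force rose to 20 N with no travel, after the catch had pulled the tool in. I'll relax, open and lift off.

Emit:
{"name": "play_rows", "arguments": {
  "deltas": [0,2.3,0,0,5,0,0,0,0,20,0,0,0,0,35,0,0,0,0,50,0,0,0,0,54,0,0,0,0,54,0,0,0,0,54,0,0,0,0,54]
}}

```text
t: 16.05
tool_pos: [0.5078, -0.3053, 0.063]
orientation: [-0.911, -3.006, -0.0]
force: [-0.7, 0.5, 1.2]
opening: 0.0521
gripper_force: 0.0
```

Emit:
{"name": "play_rows", "arguments": {
  "deltas": [0,0,-10,0,54,0,0,-20,0,54,0,0,-20,0,54,0,0,-25,0,54,0,0,-25,0,54,0,0,-25,0,54,0,0,-20,0,54,0,0,0,0,54,0,0,0,0,54]
}}

```text
t: 16.8
tool_pos: [0.5089, -0.3057, 0.2105]
orientation: [0.91, 3.003, -0.002]
force: [0.5, -0.5, -0.7]
opening: 0.0539
gripper_force: 0.0
```

Run:
```python
from h import *
p,R=tool(); print(p)
c=snap('wrist','w8.png'); s=snap('scene','s8.png')
a=c['pixels'][100:400,120:540]; b=s['pixels'][230:380,320:470]
cv2.imwrite('pics/v8.png',np.hstack([cv2.resize(a,(420,500)),cv2.resize(b,(380,500),interpolation=cv2.INTER_CUBIC)]))
```

```text
[ 0.50891091 -0.30573592  0.21053893]
```

View pics/v8.png

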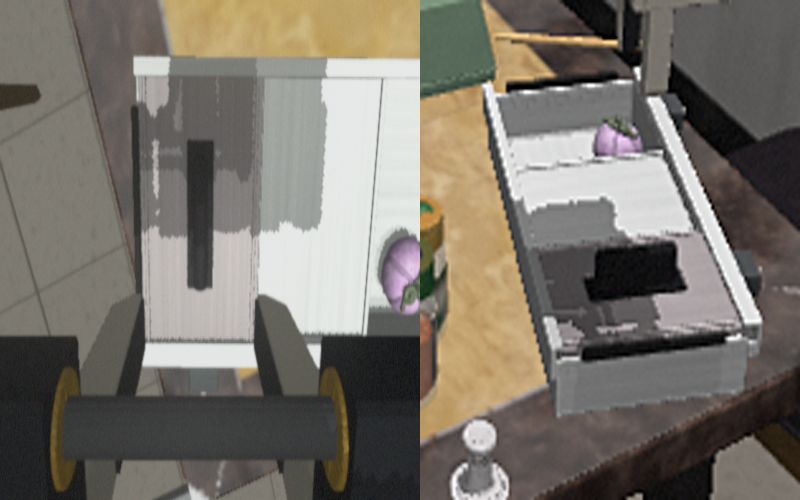

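The cover is fully over the -y well and against its end wall, with the fin at about (200,215) in the left panel. The gripper is clear.

```bash
python3 -c "
from plant import robot
print(robot.close_job())"
```

```text
the job is handed in; nothing more can be done
None
```

The loose half-moon cake lies flat beside the other one in the -y well, the cover is pushed home to its stop over that well, and the job was handed in at about 17 s (the judge's result was not shown).

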